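# Lock the shaker platform with its transport pin

## Robot

A 7-joint arm with a two-finger parallel gripper is mounted at the origin on the work surface; the furniture and walls round the work are solid. World frame = base frame: x ahead of the robot, y to its left, z up, the work surface at z = 0. Lengths are in m, angles in rad, forces in N, time in s.
With the tool pointing down it reaches from about 0.4 to 0.85 m from the base axis. Payload 4.5 kg.
Tool frame: the origin (TCP) lies on the centre line of the jaws, within the pads' length; the fingertips stand 8 mm ahead of it and the grasp point (between the pads) lies 11 mm behind it; z points along the fingers, x is the direction in which the jaws open and shut, and the axes are right-handed (so a half turn about z gives the same grasp; the last joint's range is limited). The gripper opens to 88 mm and grips with 3 to 60 N. Pads are 18 mm wide; open, the fingers measure 123 mm over their backs; the gripper's body (75 mm by 187 mm) begins 45 mm behind the grasp point.
Start: joints at [1.266, 0.689, -0.195, 1.565, 0.157, 0.902, -0.215], TCP at [0.208, -0.589, 0.247] pointing down, gripper open.
Joint ranges: [-3.01, 3.01], [-0.46, 2.08], [-1.47, 1.51], [0.13, 2.56], [-1, 4.14], [0.04, 2.09], [-2.66, 2.66]. Speed limits (rad/s): [2.57, 2.57, 3.14, 3.14, 3.14, 3.14, 3.14].

## Interface

Orientations are given as a unit quaternion [x, y, z, w].
In Python, from plant import r gives the robot as it stands.
- The arm moves only by the shell command python3 -m pendant 'ROWS' [FORCE]. ROWS is JSON, a list of rows, each a list of 3 entries, a list of its own where there are three numbers: the turn, a rotation vector about the tool's x, y, z in rad, then the shift along the tool's x, y, z in m, then the opening, from 0 (shut) to 1 (fully open). In form: [[[wx, wy, wz], [tx, ty, tz], claw], ...]. A call has 1 to 10 rows; each row is the pose to reach, as a shift and turn from the pose commanded when the call began, along the tool's axes at that moment; what a row does not reach only later rows make up. A row lasts 1/10 s, in which the tool goes at most 50 mm and 8.59 degrees, less where a joint would pass 70% of its speed; a pose out of reach is approached as far as the arm can. A call with a gripper value outside its range is refused whole. The fingers move at their own pace and stop on an object; FORCE is the grip in N (left out, the last holds). Time passes only in rows, so rows that repeat a pose let the fingers close. It gives the time, the measured TCP pose, the force and the opening at its end, in the units of the state.
- r.get_state(): the state, without advancing time (a new reading comes with each control period).
- r.snapshot(name): name is "scene" or "top" or "wrist"; returns a dict with "image" (480x640x3 uint8, red, green, blue), "mtx" (3x3 intrinsics, pixels), "R" (3x3) and "t" (3): a world point X has camera coordinates R X + t; the wrist camera has in their place "T_tool_cam" (4x4, takes a point from camera to tool coordinates, whose origin is the TCP and whose axes are the tool frame's). Camera axes: x right, y down, z forward; pixel columns grow to the right and rows downward; lengths in m; the calibration is good to about 2 mm. A picture is of the moment at which its call begins: read the wrist's pose just before it. There is no depth.
- r.finish_job(): hands the job in, once; it reports no verdict.
The state is a dict: "clock": time; "q": joint angles; "qd": joint speeds; "joint_torque": joint torques, N m; "tool_pos": TCP position; "eef_rot": TCP orientation; "contact_force": force on the tool from outside, world axes, zero at the start; "moment": the same for the moment, N m; "opening": opening from 0.0 (shut) to 1.0 (fully open).
Only numpy, scipy, OpenCV 4.12 (cv2) and the standard library are available. Lean on these libraries where they do the work, as an engineer would, in place of code of your own. Each camera call takes 0.05 s, during which the arm holds its last target. There are 200 camera calls.

## Task

Lock the laboratory shaker for transport: slide its platform fully home to the left so that the hole in its tongue lines up with the holes in the fork, then thread the long locking pin down through all three holes until its flange sits flat on the fork, and let go. Leave the short pin in its holder.

Things in the scene. Friction and masses are not known exactly. Their poses are not given: they have to be found in the camera images.
- platform (a joint): Aluminium platform (190 x 240 mm, top 58 mm above the worktop, blue tube rack fixed on it) sliding on the white shaker, which is fixed to the worktop. In m: 0 = fully home against its end stop, holes lined up; grows to 0.065 as it slides the other way, along the shaker's -y (right, seen from the robot). Stays where left; about 2.5 N of friction.
- platform_grip (a point): Middle of the upright black cylindrical grip (22 mm diameter, 46 mm tall) at the platform's front right; grip or push it to slide the platform. Moves with it. Axes are the shaker's: +y = direction of sliding home, +z up. The tube rack begins 44 mm behind it (+x) and tops out 25 mm above it. When home it lies 49 mm in +x and 120 mm in -y from the fork's hole.
- fork_hole (a point): Centre of the 30 mm hole in the fork's upper ear, on its top face, 85 mm above the worktop, at the shaker's front left. Fork: two fixed level steel ears, 56 mm wide, 8 mm thick, tops at 85 and 28 mm, holes on one vertical axis. The platform's tongue (same hole, top 28 mm below this point) runs between. Two 4 mm nuts on the ear 30 mm toward the robot. Axes: the shaker's.
- long_pin_knob (a point): Long pin, 0.08 kg, upright in one of 2 holes (29 mm deep, 90 mm apart) of a fixed grey block 60 x 160 x 35 mm. Point: middle of its black knob (24 mm diameter, 44 mm tall), gripped from above. Below: steel flange (50 mm diameter, 5 thick, underside 27 mm below the point), 12 mm shank 78 mm long, tapered foot 105 mm below the point. z up along it. Seated: point 27 mm above fork_hole.
- short_pin_knob (a point): Middle of the knob of the short pin, a bystander in the holder block's other hole: same knob and flange, but its shank is only 40 mm long, so it stands 38 mm lower than the long pin and is too short for the lock.
There are look-alikes about, which are no part of the job. What is shaped like the part that bears long_pin_knob but pink is not meant.

How it is judged:
By the outcome, as a careful person would: the job done as asked, in the order asked, and still so for the second after the job is handed in, with the robot touching nothing.
It also fails if it takes over 50 s, if anything falls off the work surface, if the arm or the gripper's body presses on something with over 40 N, if the wrist force passes 120 N, or if a joint passes its speed limit or range.

## Working session

There is one attempt and no reset: what is moved stays moved. The work goes in short steps, Python scripts to look and compute and a shell command to move; the robot and the scene stay as the last step left them, time stands still between calls to the robot, and variables do not carry over. Pictures are saved under pics/ and viewed, about 8 in all and at most 12, crops included, and the job is handed in when it is done.

```bash
mkdir -p pics; ls
python3 - <<'E'
from plant import r
import cv2,pickle
s=r.get_state();print(s['clock'],s['tool_pos'],s['eef_rot'],s['opening'],s['contact_force'])
for n in('scene','top'):
    d=r.snapshot(n);pickle.dump(d,open(f'pics/{n}0.pkl','wb'));cv2.imwrite(f'pics/{n}0.png',d['image'][:,:,::-1])
    print(n,-d['R'].T@d['t'],d['R'][2],d['mtx'][0,0])
E
```

```text
pics
0.0 [ 0.20748023 -0.5888971   0.24593146] [ 8.16214332e-01 -5.77748510e-01 -7.68422112e-04 -4.83022938e-04] 1.0033719912404775 [-1.3781902  -0.15593642  1.22940194]
scene [ 0.28336883 -0.64504959  0.49221729] [ 0.2530342   0.8628222  -0.43762031] 482.6579962119341
top [0.33264381 0.10305173 1.13982498] [ 0.19358399  0.00815037 -0.98104985] 493.1353385794093
```

View pics/scene0.png

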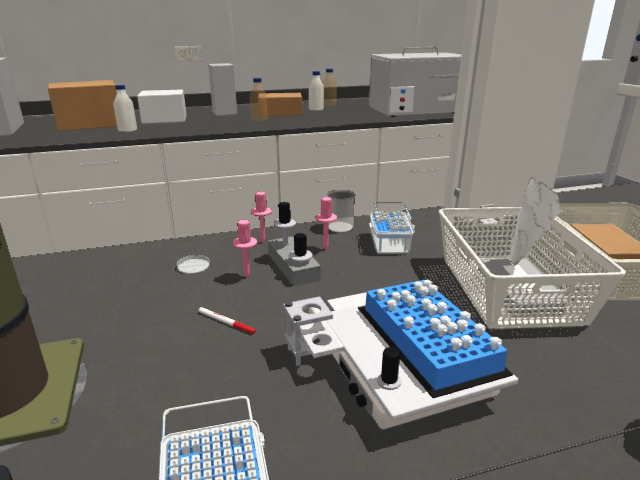

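View pics/top0.png

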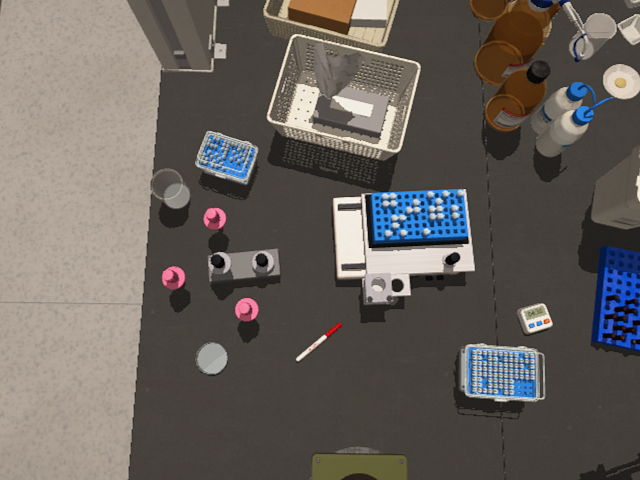

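The scene image shows the holder with two black knobs at about (284,213) and (300,244), three pink look-alikes, the fork at (310,310) and the grip at (390,365). In the top image, the knobs are at about (218,261) and (262,261), the fork hole at about (378,285) and the grip at (452,259). I'll confirm these in an enlarged crop.

Run:
```python
import cv2,numpy as np
s=cv2.imread('pics/scene0.png');t=cv2.imread('pics/top0.png')
def c(i,x,y,w,h,k):return cv2.resize(i[y:y+h,x:x+w],None,fx=k,fy=k,interpolation=cv2.INTER_CUBIC)
A=np.hstack([c(s,230,185,100,100,4)[:300*2//2*1+100],c(t,200,235,100,100,4)])[:, :800]
A=np.hstack([c(s,240,190,100,75+0,4),c(t,190,225,100,75,4)])
B=np.hstack([c(s,280,285,133,100,3)[:,:399],np.zeros((300,1,3),np.uint8),c(t,350,230,133,100,3)[:,:400]])
cv2.imwrite('pics/crop1.png',np.vstack([A,np.pad(B,((0,0),(0,800-B.shape[1]),(0,0)))]))
```

```text
(no output)
```

View pics/crop1.png

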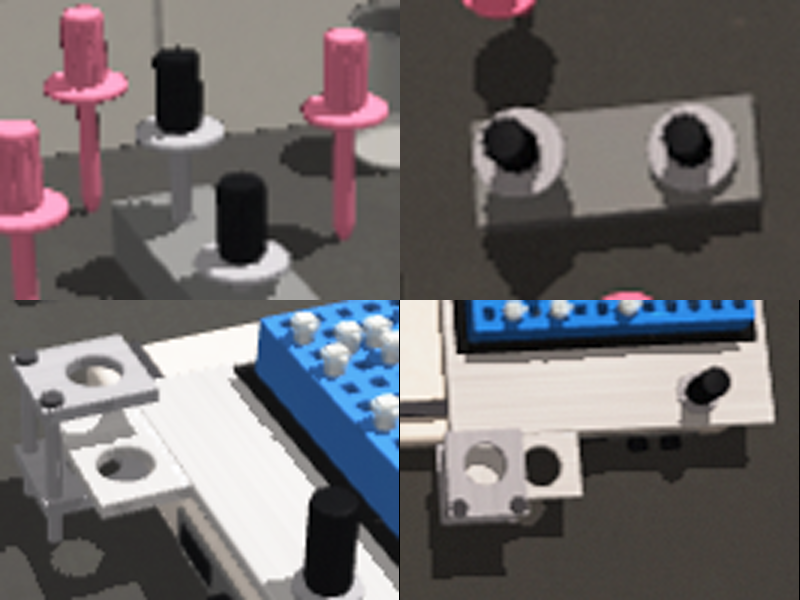

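Candidates in the scene image:
- **Black knob at (285,213):** stands high on a visible shank, so it is the long pin.
- **Black knob at (300,244):** its flange sits on the block, so it is the short pin.
- **Pink pins at (243,235), (261,205) and (326,210):** look-alikes, to be ignored.

The tongue hole lies to the right of the fork hole. Next I triangulate.

```bash
cat > h.py <<'E'
import numpy as np,cv2,pickle
S=pickle.load(open('pics/scene0.pkl','rb'));T=pickle.load(open('pics/top0.pkl','rb'))
P=lambda d:d['mtx']@np.c_[d['R'],d['t']]
def tri(a,b):
    X=cv2.triangulatePoints(P(S),P(T),np.array(a,float),np.array(b,float));return (X[:3]/X[3]).ravel()
def proj(d,X):
    p=P(d)@np.r_[X,1];return p[:2]/p[2]
def atz(d,p,z):
    ray=d['R'].T@np.linalg.inv(d['mtx'])@np.r_[p,1];c=-d['R'].T@d['t'];return c+ray*(z-c[2])/ray[2]
E
python3 - <<'E'
from h import *
np.set_printoptions(precision=4,suppress=True)
pts={'long':((285,212.8),(219.3,261.3),.140),'short':((300.2,244.3),(262.3,260.5),.102),'fork':((311.7,309),(378.4,284.9),.085),'tongue':((321.7,339.3),(397.8,285.3),.057),'grip':((390.7,365.3),(453,259),.085)}
for n,(a,b,z) in pts.items():
    X=tri(a,b);print(n,X,'reproj',proj(S,X)-a,proj(T,X)-b,'S@z',atz(S,a,z)[:2],'T@z',atz(T,b,z)[:2])
for p in [(448,425),(775,422)]: # platform front edge in the top crop, z=.058
    print(atz(T,(350+(p[0]-400)/3,230+(p[1]-300)/3),.058))
for p in [(477,226),(760,198)]: print('block',atz(T,(190+(p[0]-400)/4,225+p[1]/4),.035))
E
```

```text
long [0.5045 0.3032 0.1105] reproj [-0.3104  0.0535] [ 0.0586 -0.3013] S@z [0.4881 0.23  ] T@z [0.499  0.2975]
short [0.5138 0.216  0.0732] reproj [-0.3039  0.055 ] [ 0.0561 -0.269 ] S@z [0.4986 0.1569] T@z [0.5083 0.2131]
fork [ 0.4625 -0.0367  0.0828] reproj [-0.4025  0.0727] [ 0.0577 -0.2767] S@z [ 0.4622 -0.0399] T@z [ 0.4616 -0.0362]
tongue [ 0.4648 -0.0826  0.0573] reproj [-0.0146  0.0027] [ 0.002  -0.0094] S@z [ 0.4649 -0.0822] T@z [ 0.4648 -0.0826]
grip [ 0.5207 -0.1985  0.0855] reproj [-0.3341  0.0786] [ 0.0564 -0.1886] S@z [ 0.5214 -0.1979] T@z [ 0.5203 -0.1985]
[ 0.494  -0.0127  0.058 ]
[ 0.4996 -0.2537  0.058 ]
block [0.4699 0.3383 0.035 ]
block [0.4881 0.1791 0.035 ]
```

```bash
cat >> h.py <<'E'
from scipy.spatial.transform import Rotation as Ro
def goal(xyz,xang=None):
    "shift (tool axes) and turn about tool z to put the TCP at xyz, tool x at world angle xang (deg)"
    from plant import r
    s=r.get_state();R=Ro.from_quat(s['eef_rot']);M=R.as_matrix()
    a=np.degrees(np.arctan2(M[1,0],M[0,0]))
    print('tcp',s['tool_pos'].round(4),'xang',round(a,2),'shift',(M.T@(np.array(xyz)-s['tool_pos'])).round(4),
      'wz',None if xang is None else round(np.radians(a-xang),4),'tilt z',M[:,2].round(4),'F',s['contact_force'].round(1),'open',round(s['opening'],3),'t',round(s['clock'],2))
    return M
E
python3 -c "
from h import *
goal([.5207,-.1985,.2],-87.4)
for n,a,b in (('p1',(243,230),(247,308)),('p2',(261,202),(173.5,276)),('p3',(326,207),(215,217))): print(n,tri(a,b))"
```

```text
tcp [ 0.2075 -0.589   0.246 ] xang -70.58 shift [-0.2641 -0.4252  0.0464] wz 0.2935 tilt z [-6.0e-04  1.4e-03 -1.0e+00] F [-0.5 -0.2 -0.5] open 0.999 t 0.1
p1 [0.4050552  0.24091516 0.10930877]
p2 [0.47175064 0.39979099 0.10519592]
p3 [0.60228654 0.31799751 0.1070823 ]
```

```bash
python3 -m pendant '[[[0,0,0.29],[-0.264,-0.425,0.04],1],[[0,0,0.29],[-0.264,-0.425,0.04],1],[[0,0,0.29],[-0.264,-0.425,0.04],1],[[0,0,0.29],[-0.264,-0.425,0.04],1],[[0,0,0.29],[-0.264,-0.425,0.04],1],[[0,0,0.29],[-0.264,-0.425,0.04],1],[[0,0,0.29],[-0.264,-0.425,0.04],1],[[0,0,0.29],[-0.264,-0.425,0.04],1],[[0,0,0.29],[-0.264,-0.425,0.04],1],[[0,0,0.29],[-0.264,-0.425,0.04],1]]' 20
python3 -c "
from h import *
goal([.5207,-.1985,.2],-87.4)"
```

```text
clock: 1.1
tool_pos: [0.5205, -0.1989, 0.2065]
eef_rot: [0.724, -0.69, -0.0, 0.0]
contact_force: [0.1, -0.9, -0.2]
opening: 1.003
tcp [ 0.5205 -0.1989  0.2065] xang -87.2 shift [-0.0004 -0.0003  0.0065] wz 0.0035 tilt z [-6.e-04 -0.e+00 -1.e+00] F [ 0.1 -0.9 -0.2] open 1.003 t 1.1
```

```bash
cat >> h.py <<'E'
def wrist(name,pts):
    from plant import r
    s=r.get_state();d=r.snapshot('wrist');M=np.eye(4);M[:3,:3]=Ro.from_quat(s['eef_rot']).as_matrix();M[:3,3]=s['tool_pos']
    W=np.linalg.inv(M@d['T_tool_cam']);c=dict(mtx=d['mtx'],R=W[:3,:3],t=W[:3,3])
    im=d['image'][:,:,::-1].copy()
    for X in pts:
        p=proj(c,np.array(X));print(X,p.round(1));cv2.drawMarker(im,tuple(int(v) for v in p.round()),(0,255,0),0,14,1)
    cv2.imwrite(f'pics/{name}.png',im);pickle.dump(c,open(f'pics/{name}.pkl','wb'));return c
E
python3 -c "
from h import *
wrist('w1',[(.5207,-.1985,.108),(.4625,-.0367,.085),(.4648,-.0826,.057)])"
```

```text
(0.5207, -0.1985, 0.108) [318.4 239.2]
(0.4625, -0.0367, 0.085) [ 84.5 297.3]
(0.4648, -0.0826, 0.057) [164.4 281.3]
```

View pics/w1.png

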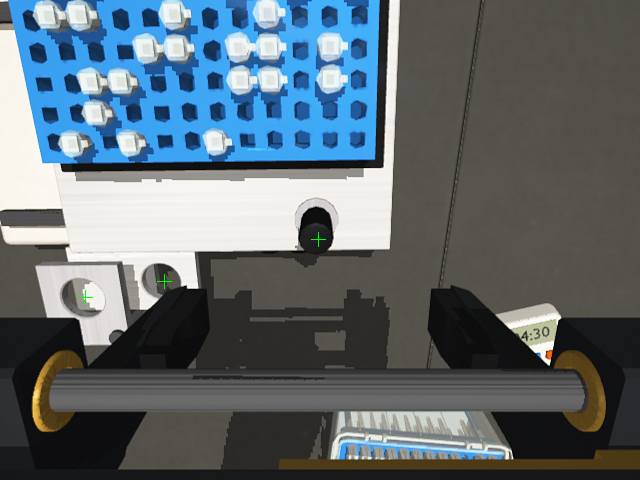

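The predicted points match the wrist view: grip top about (316,238), fork hole (84,296), tongue hole (163,280). I descend and grip.

```bash
python3 -m pendant '[[[0,0,0],[0,-0.001,0.05],1],[[0,0,0],[0,-0.001,0.09],1],[[0,0,0],[0,-0.001,0.115],1],[[0,0,0],[0,-0.001,0.126],1],[[0,0,0],[0,-0.001,0.126],0.6],[[0,0,0],[0,-0.001,0.126],0.2],[[0,0,0],[0,-0.001,0.126],0],[[0,0,0],[0,-0.001,0.126],0],[[0,0,0],[0,-0.001,0.126],0],[[0,0,0],[0,-0.001,0.126],0]]' 20
python3 -m pendant '[[[0,0,0],[0,0,0],0],[[0,0,0],[0,0,0],0],[[0,0,0],[0,0,0],0]]'
python3 -c "
from h import *
goal([.5207-.045*.046,-.1985+.046,.08],-87.4)
goal([.4625+.049*.9988+.12*.047,-.0367+.049*.047-.12*.9988,.08],-87.4)"
```

```text
clock: 2.15
tool_pos: [0.5209, -0.2008, 0.0814]
eef_rot: [0.724, -0.69, 0.0, -0.0]
contact_force: [0.8, 0.4, -0.8]
opening: 0.478
clock: 2.45
tool_pos: [0.5207, -0.1998, 0.0809]
eef_rot: [0.724, -0.689, -0.0, -0.0]
contact_force: [0.5, 2.8, 1.6]
opening: 0.24
tcp [ 0.5207 -0.1998  0.0809] xang -87.16 shift [-0.0473 -0.0003  0.001 ] wz 0.0041 tilt z [-2.e-04  1.e-03 -1.e+00] F [0.5 2.8 1.6] open 0.24 t 2.45
tcp [ 0.5207 -0.1998  0.0809] xang -87.16 shift [-0.0457  0.0013  0.001 ] wz 0.0041 tilt z [-2.e-04  1.e-03 -1.e+00] F [0.5 2.8 1.6] open 0.24 t 2.45
```

Opening of 21 mm means the grip is held. Sliding home.

```bash
python3 -m pendant '[[[0,0,0],[-0.006,0,0],0],[[0,0,0],[-0.013,0,0],0],[[0,0,0],[-0.02,0,0],0],[[0,0,0],[-0.027,0,0],0],[[0,0,0],[-0.033,0,0],0],[[0,0,0],[-0.037,0,0],0],[[0,0,0],[-0.039,0,0],0],[[0,0,0],[-0.041,0,0],0],[[0,0,0],[-0.042,0,0],0]]' 20
python3 -m pendant '[[[0,0,0],[-0.001,0,0],0],[[0,0,0],[-0.002,0,0],0],[[0,0,0],[-0.003,0,0],0]]'
```

```text
clock: 3.35
tool_pos: [0.5182, -0.1587, 0.0809]
eef_rot: [0.724, -0.69, -0.0, 0.0]
contact_force: [-1.6, -2.5, 3.2]
opening: 0.239
clock: 3.65
tool_pos: [0.518, -0.1559, 0.0809]
eef_rot: [0.724, -0.69, -0.0, 0.0]
contact_force: [-2.9, -2.4, 4.7]
opening: 0.244
```

```bash
python3 -m pendant '[[[0,0,0],[-0.001,0,0],0],[[0,0,0],[-0.002,0,0],0]]'; python3 -m pendant '[[[0,0,0],[-0.001,0,0],0],[[0,0,0],[-0.002,0,0],0]]'
```

```text
clock: 3.85
tool_pos: [0.5179, -0.1538, 0.0809]
eef_rot: [0.724, -0.69, -0.0, 0.0]
contact_force: [-3.8, -3.7, 5.3]
opening: 0.241
clock: 4.05
tool_pos: [0.5179, -0.1525, 0.0809]
eef_rot: [0.724, -0.69, 0.0, 0.001]
contact_force: [-2.4, -5.9, 4.2]
opening: 0.243
```

```bash
python3 -m pendant '[[[0,0,0],[-0.001,0,0],0],[[0,0,0],[-0.002,0,0],0]]'; python3 -m pendant '[[[0,0,0],[-0.001,0,0],0],[[0,0,0],[-0.002,0,0],0]]';python3 -m pendant '[[[0,0,0],[-0.001,0,0],0],[[0,0,0],[-0.001,0,0],0]]'
```

```text
clock: 4.25
tool_pos: [0.5178, -0.1524, 0.0809]
eef_rot: [0.723, -0.69, 0.001, 0.001]
contact_force: [-2.5, -9.5, 3.0]
opening: 0.241
clock: 4.45
tool_pos: [0.5178, -0.1524, 0.0809]
eef_rot: [0.723, -0.691, 0.002, 0.002]
contact_force: [-3.0, -13.7, 1.1]
opening: 0.247
clock: 4.65
tool_pos: [0.5179, -0.1523, 0.0809]
eef_rot: [0.723, -0.691, 0.003, 0.002]
contact_force: [-2.7, -13.6, 0.8]
opening: 0.247
```

End stop reached: the force rises to 13.6 N with no further motion. I ease the load, open and rise.

```bash
python3 -m pendant '[[[0,0,0],[0.002,0,0],0],[[0,0,0],[0.003,0,0],0],[[0,0,0],[0.003,0,0],1],[[0,0,0],[0.003,0,0],1],[[0,0,0],[0.003,0,0],1],[[0,0,0],[0.003,0,-0.005],1],[[0,0,0],[0.003,0,-0.03],1],[[0,0,0],[0.003,0,-0.07],1],[[0,0,0],[0.003,0,-0.115],1],[[0,0,0],[0.003,0,-0.145],1]]' 20
python3 - <<'E'
from h import *
g=goal([.5045,.303,.22],-83.8)
c=wrist('w2',[(.4625,-.0367,.085),(.4625,-.0367,.057),(.5179+.001,-.1524,.108)])
im=cv2.imread('pics/w2.png')
from plant import r
t=r.snapshot('top')['image'][:,:,::-1]
cv2.imwrite('pics/c2.png',np.hstack([cv2.resize(im,(480,360)),cv2.resize(t[240:330,340:420],(320,360),interpolation=cv2.INTER_CUBIC)]))
E
```

```text
clock: 5.65
tool_pos: [0.5191, -0.1494, 0.229]
eef_rot: [0.724, -0.689, 0.001, -0.001]
contact_force: [1.5, -1.3, 0.2]
opening: 0.943
tcp [ 0.5191 -0.1494  0.229 ] xang -87.17 shift [-0.4526 -0.0077  0.0088] wz -0.0588 tilt z [ 3.5e-03 -3.0e-04 -1.0e+00] F [ 1.5 -1.3  0.2] open 0.943 t 5.65
(0.4625, -0.0367, 0.085) [166.3 286.4]
(0.4625, -0.0367, 0.057) [178.5 272.4]
(0.5189, -0.1524, 0.108) [323.3 230.6]
```

View pics/c2.png

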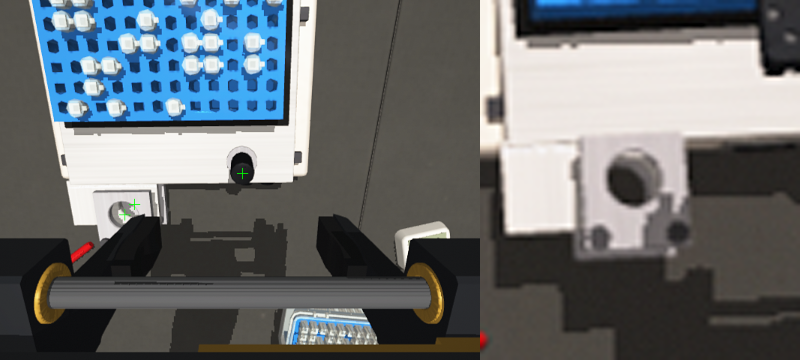

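The platform is home: the tongue hole is hidden under the ear, and the view through the fork hole at (122,212) is clear. Next I move above the long pin.

```bash
python3 -m pendant '[[[0,0,-0.06],[-0.453,-0.008,0.01],0.8],[[0,0,-0.06],[-0.453,-0.008,0.01],0.8],[[0,0,-0.06],[-0.453,-0.008,0.01],0.8],[[0,0,-0.06],[-0.453,-0.008,0.01],0.8],[[0,0,-0.06],[-0.453,-0.008,0.01],0.8],[[0,0,-0.06],[-0.453,-0.008,0.01],0.8],[[0,0,-0.06],[-0.453,-0.008,0.01],0.8],[[0,0,-0.06],[-0.453,-0.008,0.01],0.8],[[0,0,-0.06],[-0.453,-0.008,0.01],0.8],[[0,0,-0.06],[-0.453,-0.008,0.01],0.8]]'
python3 -m pendant '[[[0,0,0],[0,0,0],0.8],[[0,0,0],[0,0,0],0.8],[[0,0,0],[0,0,0],0.8]]'
python3 - <<'E'
from h import *
g=goal([.5045,.303,.1],-83.8)
c=wrist('w3',[(.5045,.303,.133),(.5138,.216,.095)])
E
```

```text
clock: 6.75
tool_pos: [0.5008, 0.313, 0.2145]
eef_rot: [0.749, -0.663, -0.003, -0.002]
contact_force: [-0.6, -0.6, 0.1]
opening: 0.8
clock: 7.05
tool_pos: [0.5045, 0.3007, 0.2156]
eef_rot: [0.743, -0.669, 0.0, 0.001]
contact_force: [0.1, 0.9, -0.0]
opening: 0.801
tcp [0.5045 0.3007 0.2156] xang -83.95 shift [-0.0025 -0.0003  0.1156] wz -0.0026 tilt z [-3.0e-04 -1.8e-03 -1.0e+00] F [ 0.1  0.9 -0. ] open 0.801 t 7.05
(0.5045, 0.303, 0.133) [314.8 247.6]
(0.5138, 0.216, 0.095) [446.8 229.1]
```

View pics/w3.png

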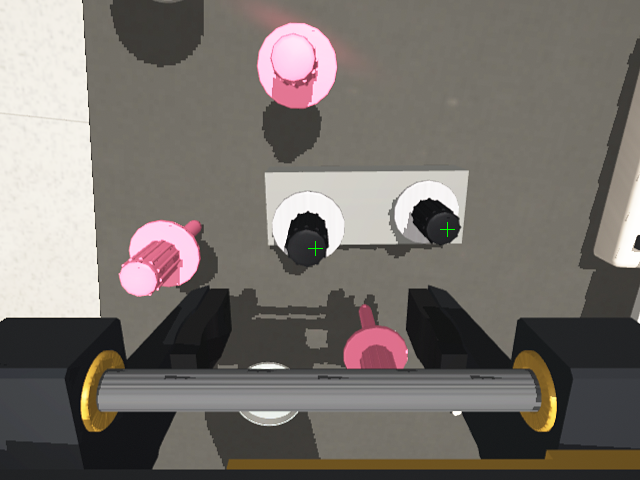

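The wrist view has the long knob top at (307,247), against a prediction of (315,248), and the short knob top at (443,228). The long one is on the left with its flange well above the block. I correct for that offset.

Run:
```python
from h import *
c=pickle.load(open('pics/w3.pkl','rb'))
p=atz(c,(307,247.5),.133);print(p,atz(c,(442.5,228),.095))
goal([p[0],p[1],.102])
```

```text
[0.50409911 0.30747125 0.133     ] [0.51421502 0.21899799 0.095     ]
tcp [0.5045 0.3009 0.2158] xang -83.94 shift [-0.0067 -0.0003  0.1138] wz None tilt z [-1.0e-04 -1.3e-03 -1.0e+00] F [ 0.1  0.5 -1. ] open 0.801 t 7.1
```

```bash
python3 -m pendant '[[[0,0,0],[-0.006,0,0.03],0.8],[[0,0,0],[-0.006,0,0.07],0.8],[[0,0,0],[-0.006,0,0.1],0.8],[[0,0,0],[-0.006,0,0.113],0.8],[[0,0,0],[-0.006,0,0.113],0.7],[[0,0,0],[-0.006,0,0.113],0.4],[[0,0,0],[-0.006,0,0.113],0],[[0,0,0],[-0.006,0,0.113],0],[[0,0,0],[-0.006,0,0.113],0],[[0,0,0],[-0.006,0,0.113],0]]' 30
python3 -m pendant '[[[0,0,0],[0,0,0],0],[[0,0,0],[0,0,0],0],[[0,0,0],[0,0,0],0]]'
```

```text
clock: 8.1
tool_pos: [0.5036, 0.3092, 0.1034]
eef_rot: [0.745, -0.668, 0.0, -0.0]
contact_force: [1.2, 0.2, 0.3]
opening: 0.278
clock: 8.4
tool_pos: [0.5038, 0.3091, 0.1033]
eef_rot: [0.744, -0.668, 0.0, -0.0]
contact_force: [0.0, 0.2, 4.2]
opening: 0.266
```

Gripped: 23.4 mm against a 24 mm knob. Lifting.

```bash
python3 -m pendant '[[[0,0,0],[0,0,-0.01],0],[[0,0,0],[0,0,-0.025],0],[[0,0,0],[0,0,-0.045],0],[[0,0,0],[0,0,-0.07],0],[[0,0,0],[0,0,-0.095],0],[[0,0,0],[0,0,-0.115],0],[[0,0,0],[0,0,-0.125],0],[[0,0,0],[0,0,-0.13],0],[[0,0,0],[0,0,-0.13],0]]'
python3 -c "
from h import *
goal([.463,-.0355,.232],-87.4)"
```

```text
clock: 9.3
tool_pos: [0.5032, 0.3091, 0.2329]
eef_rot: [0.745, -0.668, -0.0, -0.0]
contact_force: [-0.0, 0.2, -0.4]
opening: 0.262
tcp [0.5032 0.3091 0.2329] xang -83.76 shift [0.3382 0.0775 0.0009] wz 0.0635 tilt z [-0.  0. -1.] F [-0.   0.2 -0.4] open 0.262 t 9.3
```

```bash
python3 -m pendant '[[[0,0,0],[0.01,0.002,0],0],[[0,0,0.01],[0.035,0.008,0],0],[[0,0,0.02],[0.07,0.016,0],0],[[0,0,0.03],[0.105,0.024,0],0],[[0,0,0.04],[0.14,0.032,0],0],[[0,0,0.05],[0.175,0.04,0],0],[[0,0,0.06],[0.21,0.048,0],0],[[0,0,0.06],[0.245,0.056,0],0],[[0,0,0.06],[0.275,0.063,0],0],[[0,0,0.06],[0.3,0.069,0],0]]'
python3 -m pendant '[[[0,0,0],[0.018,0.004,0],0],[[0,0,0],[0.03,0.007,0],0],[[0,0,0],[0.036,0.008,0],0],[[0,0,0],[0.038,0.0085,0],0],[[0,0,0],[0.038,0.0085,0],0],[[0,0,0],[0.038,0.0085,0],0],[[0,0,0],[0.038,0.0085,0],0]]'
python3 - <<'E'
from h import *
goal([.463,-.0355,.232],-87.4)
f=(.463,-.0355,.085)
wrist('w4',[f])
from plant import r
for n in('scene','top'):
    d=r.snapshot(n);cv2.imwrite(f'pics/{n}4.png',d['image'][:,:,::-1]);print(n,proj(d,np.array(f)),'foot',proj(d,np.array((.463,-.0355,.136))))
s=cv2.imread('pics/scene4.png')[210:360,240:390];t=cv2.imread('pics/top4.png')[240:340,330:430]
cv2.imwrite('pics/c4.png',np.hstack([cv2.resize(s,(400,400),interpolation=2),cv2.resize(t,(400,400),interpolation=2)]))
E
```

```text
clock: 10.3
tool_pos: [0.4658, 0.0005, 0.2321]
eef_rot: [0.723, -0.69, -0.001, 0.001]
contact_force: [-0.1, -1.0, -0.3]
opening: 0.261
clock: 11.0
tool_pos: [0.4609, -0.0341, 0.2328]
eef_rot: [0.725, -0.689, -0.0, -0.0]
contact_force: [1.0, 0.3, -0.4]
opening: 0.265
tcp [ 0.4609 -0.0341  0.2328] xang -87.11 shift [ 0.0015 -0.002   0.0008] wz 0.005 tilt z [ 1.e-04  3.e-04 -1.e+00] F [ 1.   0.3 -0.4] open 0.265 t 11.0
(0.463, -0.0355, 0.085) [321.  216.6]
scene [311.38926045 307.43229796] foot [311.15177999 278.74006274]
top [378.04382023 284.25392625] foot [381.2853887  281.23471984]
```

View pics/c4.png

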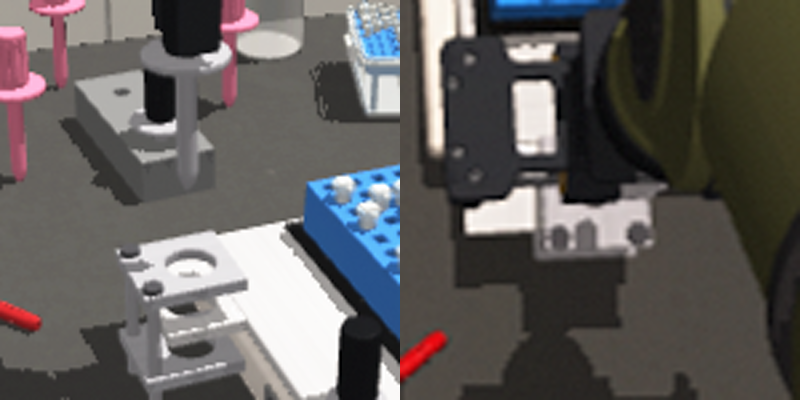

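View pics/w4.png

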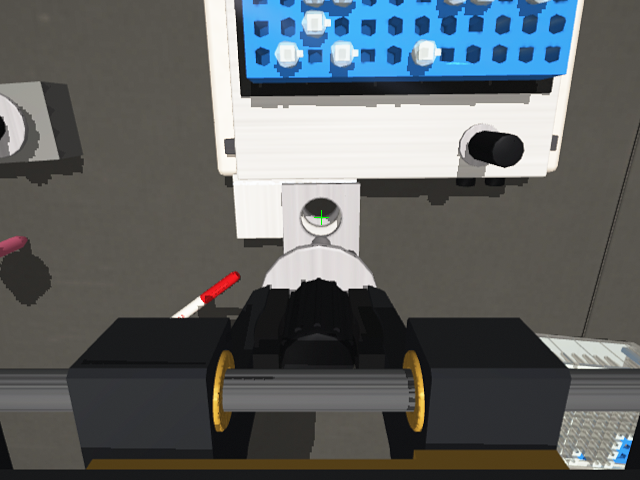

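The hole centre in the wrist view at (320,216) matches the prediction. In the scene view, the foot at about (310,279) lies over the hole at (311,308). Inserting.

```bash
python3 -m pendant '[[[0,0,0],[0.001,-0.002,0],0],[[0,0,0],[0.0015,-0.002,0.01],0],[[0,0,0],[0.0015,-0.002,0.025],0],[[0,0,0],[0.0015,-0.002,0.04],0],[[0,0,0],[0.0015,-0.002,0.048],0],[[0,0,0],[0.0015,-0.002,0.056],0],[[0,0,0],[0.0015,-0.002,0.064],0],[[0,0,0],[0.0015,-0.002,0.07],0],[[0,0,0],[0.0015,-0.002,0.07],0]]'
python3 -c "
from h import *
goal([.463,-.0355,.104],-87.4)"
```

```text
clock: 12.05
tool_pos: [0.4625, -0.0364, 0.1622]
eef_rot: [0.724, -0.69, -0.0, 0.0]
contact_force: [-0.7, -0.1, -1.3]
opening: 0.262
tcp [ 0.4625 -0.0364  0.1622] xang -87.2 shift [-0.0009 -0.0006  0.0582] wz 0.0035 tilt z [-1.1e-03 -1.0e-04 -1.0e+00] F [-0.7 -0.1 -1.3] open 0.262 t 12.05
```

```bash
python3 -m pendant '[[[0,0,0],[0,0,0.006],0],[[0,0,0],[0,0,0.013],0],[[0,0,0],[0,0,0.02],0],[[0,0,0],[0,0,0.027],0],[[0,0,0],[0,0,0.034],0],[[0,0,0],[0,0,0.041],0],[[0,0,0],[0,0,0.048],0],[[0,0,0],[0,0,0.053],0],[[0,0,0],[0,0,0.055],0]]'
python3 -m pendant '[[[0,0,0],[0,0,0.001],0],[[0,0,0],[0,0,0.002],0],[[0,0,0],[0,0,0.002],0]]'
python3 -m pendant '[[[0,0,0],[0,0,0.001],0],[[0,0,0],[0,0,0.001],0]]'
```

```text
clock: 12.95
tool_pos: [0.4626, -0.0364, 0.1072]
eef_rot: [0.724, -0.69, -0.0, 0.0]
contact_force: [-0.2, 0.4, -1.4]
opening: 0.264
clock: 13.25
tool_pos: [0.4629, -0.0364, 0.106]
eef_rot: [0.724, -0.69, 0.0, -0.0]
contact_force: [1.0, -1.2, 0.2]
opening: 0.261
clock: 13.45
tool_pos: [0.4629, -0.0364, 0.1049]
eef_rot: [0.724, -0.69, 0.0, -0.0]
contact_force: [0.1, 0.3, -1.1]
opening: 0.261
```

```bash
python3 -m pendant '[[[0,0,0],[0,0,0.001],0],[[0,0,0],[0,0,0.001],0]]'; python3 -m pendant '[[[0,0,0],[0,0,0.001],0],[[0,0,0],[0,0,0.001],0]]'
```

```text
clock: 13.65
tool_pos: [0.463, -0.0365, 0.1045]
eef_rot: [0.724, -0.69, 0.0, -0.0]
contact_force: [-1.0, 0.4, 6.9]
opening: 0.257
clock: 13.85
tool_pos: [0.463, -0.0367, 0.1041]
eef_rot: [0.724, -0.69, 0.001, -0.0]
contact_force: [-2.1, -0.9, 15.2]
opening: 0.262
```

The pin is seated at TCP z 0.104, where it was expected. I ease the load, open gently and rise.

```bash
python3 -m pendant '[[[0,0,0],[0,0,-0.001],0],[[0,0,0],[0,0,-0.001],0.35],[[0,0,0],[0,0,-0.001],0.5],[[0,0,0],[0,0,-0.001],0.7],[[0,0,0],[0,0,-0.001],0.7],[[0,0,0],[0,0,-0.01],0.7],[[0,0,0],[0,0,-0.03],0.7],[[0,0,0],[0,0,-0.065],0.7],[[0,0,0],[0,0,-0.1],0.7],[[0,0,0],[0,0,-0.14],0.7]]'
python3 -m pendant '[[[0,0,0],[0,-0.02,-0.03],0.7],[[0,0,0],[0.04,0,-0.03],0.7],[[0,0,0],[0.08,0,-0.03],0.7],[[0,0,0],[0.12,0,-0.03],0.7],[[0,0,0],[0.16,0,-0.03],0.7],[[0,0,0],[0.16,0,-0.03],0.7],[[0,0,0],[0.16,0,-0.03],0.7]]'
python3 - <<'E'
from h import *
from plant import r
f=np.array((.463,-.0360,.112))
for n in('scene','top'):
    d=r.snapshot(n);cv2.imwrite(f'pics/{n}5.png',d['image'][:,:,::-1]);print(n,proj(d,f))
s=cv2.imread('pics/scene5.png')[210:390,260:440];t=cv2.imread('pics/top5.png')[240:340,330:430]
cv2.imwrite('pics/c5.png',np.hstack([cv2.resize(s,(400,400),interpolation=2),cv2.resize(t,(400,400),interpolation=2)]))
E
```

```text
clock: 14.85
tool_pos: [0.462, -0.0364, 0.2444]
eef_rot: [0.724, -0.69, -0.0, 0.0]
contact_force: [0.2, -0.3, 0.1]
opening: 0.701
clock: 15.55
tool_pos: [0.4701, -0.197, 0.2732]
eef_rot: [0.723, -0.691, -0.0, 0.0]
contact_force: [0.2, 1.8, -0.5]
opening: 0.697
scene [311.35917964 292.61956585]
top [379.95987138 282.69538775]
```

View pics/c5.png

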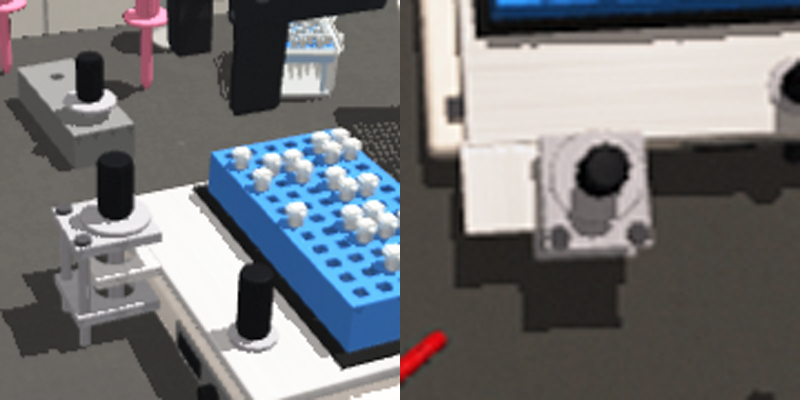

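The flange sits flat on the ear, clear of both nuts. The shank is visible below, passing through the tongue, and the short pin is still in its holder. Handing in.

```bash
python3 -c "
from plant import r
print(r.finish_job(), r.get_state()['clock'])"
```

```text
the job is handed in; nothing more can be done
the job is handed in; nothing more can be done
```

The shaker is locked for transport, and I handed the job in shortly after 15.6 s on the robot's clock (limit 50 s). No verdict was reported.

- **Platform:** I slid it by its grip to the end stop. It stopped moving there, with 13.6 N of push. The measured end point is within about 2 mm of the home position worked out from the fork hole.
- **Long pin:** I took the black long pin, not the pink look-alikes. I lowered it through the holes until contact at TCP z = 0.104 m, which matches the flange resting on the fork. The downward push peaked at 15 N. I then eased off, let go and moved clear.
- **Final pictures:** The pin stands upright with its flange flat on the upper ear and clear of both nuts. The shank passes down through the tongue and the platform is home. The short pin is still in its holder, and the arm is touching nothing.

The only disagreement was the first estimate of the long knob's position, about 4 mm short in y. I corrected it from the wrist camera before gripping. No checks failed.

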